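# Tug-test two snap-in pins and sort out the loose one

## Task

One of the two steel pins standing in the aluminium socket block is no longer held by its clip, and they look the same. Tug the pins straight up by their heads with about 12 N, never more than 20 N, so that the sound one is shown to stay seated under a steady pull of a second; take the one that slips out, put it in the grey tray, and leave the sound one seated. Do not disturb the other things on the table.

Things in the scene. Friction and masses are not known exactly. Their poses are not given: they have to be found in the camera images.
- block: Aluminium socket block fixed to the table, 64 (x) x 156 (y) x 40 mm high, with 24 mm long low screw ears (6 mm high) at both y ends. Origin under its centre on the table, own y along the row. Its two black sprung sockets are at own y = +40 mm and -40 mm, x = 0; their tops stand 43 mm over the table.
- pin_a: Steel snap-in pin, upright in a socket, 0.08 kg, 72.5 mm tall; origin at its foot's centre, own z along it to the head. Foot 18 mm dia to z 8, neck 9 dia to z 18, stem 18 dia to z 32.5, collar 26 dia to z 36.5, round head 20 dia to z 72.5 (grip the head). Seated, the origin is 11 mm over the table; clear of the socket when lifted 33 mm.
- pin_b: Second pin, alike in every way and same origin and axes. One of the two (either) is held by its socket: about 1 mm of play, then it stays, even well over 20 N. The other slips out at 1 to 6 N, its weight included.
- bush_1 (a joint): Upward give in m of one of the two black sprung sockets (37 mm square) in the block: 0 at rest, rising 1 mm for each 6 N of upward pull on the pin in it (12 N = 0.0020). Which of the two wells this socket sits in differs from run to run.
- bush_2 (a joint): Upward give in m of one of the two black sprung sockets (37 mm square) in the block: 0 at rest, rising 1 mm for each 6 N of upward pull on the pin in it (12 N = 0.0020). Which of the two wells this socket sits in differs from run to run.
- tray: Open grey plastic tray fixed to the table, 105 (own x) x 135 (own y) x 22 mm high, walls and floor 4 mm thick. Origin under its centre, on the table.
- clamp_lamp: Fixed obstacle: blue lamp shade hanging to the right of the block and beyond the tray. In the world it fills about x 0.47 to 0.74, y -0.36 to -0.13, from z 0.08 up to 0.37: swing the arm and gripper round it on the robot side. Also fixed: a red soldering station, up to 86 mm high, between robot and block (x 0.25 to 0.41, y -0.10 to 0.09).
- glue_stick: Bystander: pale stick of glue, 11 mm dia, 100 mm long, lying on the table. Origin at its underside.
- screw_dish: Bystander: round steel dish with screws, 66 mm dia, 16 mm high. Origin under its centre.
- flux_tin: Bystander: small round tin with green lid, 52 mm dia, 19 mm high. Origin under its centre.
- spare_wheel: Bystander: small spoked wheel lying flat, 58 mm dia, 6 mm thick. Origin under its centre.
- hex_key: Bystander: bent steel hex key lying flat, 24x72x4 mm. Origin under its centre.
Not all that is in view belongs to the job. What is shaped like the pin_b but brown or purple is not meant.

How it is judged:
By the outcome, as a careful person would: the job done as asked, in the order asked, and still so for the second after the job is handed in, with the robot touching nothing.
It also fails if it takes over 64 s, if anything falls off the work surface, if the arm or the gripper's body presses on something with over 40 N, if the wrist force passes 120 N, or if a joint passes its speed limit or range.

## Robot

A 7-joint arm with a two-finger parallel gripper is mounted at the origin on the work surface; the furniture and walls round the work are solid. World frame = base frame: x ahead of the robot, y to its left, z up, the work surface at z = 0. Lengths are in m, angles in rad, forces in N, time in s.
With the tool pointing down it reaches from about 0.425 to 0.925 m from the base axis. Payload 6.8 kg.
Tool frame: the origin (TCP) lies where the fingers leave the gripper's body, on its centre line; the fingertips stand 73 mm ahead of it and the grasp point (between the pads) lies 54 mm ahead of it; z points along the fingers, y is the line along which they close (so a half turn about z gives the same grasp; the last joint's range is limited). The gripper opens to 85 mm and grips with 20 to 120 N. Pads are 22 mm wide; open, the fingers measure 114 mm over their backs; the gripper's body (76 mm by 85 mm) begins 54 mm behind the grasp point. The pads swing forward as they close: fully open they stand 13 mm farther back than shut.
Start: joints at [-1.408, 0.477, 0.022, 1.555, -0.011, 1.109, -0.083], TCP at [0.181, 0.65, 0.304] pointing down, gripper open.
Joint ranges: [-2.96, 2.96], [-0.34, 2.1], [-1.41, 1.46], [0.24, 2.44], [-1.37, 4.51], [0.17, 1.92], [-2.96, 2.96]. Speed limits (rad/s): [2.39, 2.39, 3.14, 3.14, 3.14, 3.14, 3.14].

## Interface

Orientations are given as a rotation vector (axis times angle).
In Python, from bench import r, grab_frame, camera_info gives the robot as it stands.
- The arm moves only by the shell command python3 -m pendant FILE [OPENING] [FORCE], which reads ROWS from the file FILE. ROWS is a JSON list of rows, 1 to 5 of them, each of 6 numbers: dx, dy, dz in cm, then a rotation vector rx, ry, rz in units of 0.05 rad; each row is the pose to reach, as a shift and turn from the pose commanded when the command began, along the tool's axes at that moment; what a row does not reach only later rows make up. A row lasts 1/10 s, in which the tool goes at most 0.05 m and 0.15 rad, less where a joint would pass 70% of its speed; a pose out of reach is approached as far as the arm can. OPENING is the finger opening in m, set as the command begins (- or left out keeps the last). The fingers move at their own pace and stop on an object; FORCE is the grip in N (left out, the last holds). Time passes only in rows, so rows that do not move let the fingers close. It prints the time, the measured TCP pose, the force, the opening and the grip force at its end. Input that does not fit is refused with a message, and nothing moves.
- r.get_obs(): the state, without advancing time (a new reading comes with each control period).
- grab_frame(name): name is "side" or "top"; returns (picture, depth): 420x560x3 uint8, blue, green, red; 420x560 float32, m along the optical axis (not along the pixel's ray), 0 where there is no reading.
- camera_info(name): a dict with "camera_matrix" (3x3 intrinsics, pixels), "k1" (the pictures are not rectified: a ray, as slopes to the right and down, at radius r is drawn at 1 + k1 r^2 times it, then the intrinsics apply), "R" (3x3) and "t" (3): a world point X has camera coordinates R X + t. Camera axes: x right, y down, z forward; pixel columns grow to the right and rows downward; lengths in m; the calibration is good to about 2 mm. A picture is of the moment at which its call begins. camera_info takes no time and is no camera call.
- r.hand_in(): hands the job in; it is judged then, once.
The state is a dict: "clock": time; "joints": joint angles; "qvel": joint speeds; "tau": joint torques, N m; "tcp_pos": TCP position; "orientation": TCP orientation; "contact_force": force on the tool from outside, world axes, zero at the start; "moment": the same for the moment, N m; "grip_width": finger opening in m; "gripper_force": force on a finger pad.
Only numpy, scipy, OpenCV 4.12 (cv2) and the standard library are available. Lean on these libraries where they do the work, as an engineer would, in place of code of your own. Each camera call takes 0.05 s, during which the arm holds its last target. There are 200 camera calls.

## Working session

There is one attempt and no reset: what is moved stays moved. The work goes in short steps, Python scripts to look and compute and a shell command to move; the robot and the scene stay as the last step left them, time stands still between calls to the robot, and variables do not carry over. Pictures are saved under pics/ and viewed, at most 10 in all, crops included, and the job is handed in when it is done.

```bash
mkdir -p pics; ls
cat > h.py <<'E'
import numpy as np,cv2
from bench import r,grab_frame,camera_info
def world(name,u,v,d):
    c=camera_info(name);K=np.array(c["camera_matrix"]);k1=c["k1"]
    p=cv2.undistortPoints(np.array([[[u,v]]],float),K,np.array([k1,0,0,0.]))[0,0]
    return np.array(c["R"]).T@(np.array([p[0]*d,p[1]*d,d])-np.array(c["t"]))
def atz(name,u,v,z):
    c=camera_info(name);a=world(name,u,v,0.);b=world(name,u,v,1.)
    return a+(b-a)*(z-a[2])/(b[2]-a[2])
E
python3 - <<'E'
from h import *
for n in("top","side"):
    im,d=grab_frame(n);cv2.imwrite(f"pics/{n}0.png",im);np.save(n+"0.npy",d);cam=camera_info(n);print(n,-np.array(cam["R"]).T@cam["t"])
print(r.get_obs())
E
```

```text
pics
top [ 0.37300431 -0.06189405  1.11048298]
side [ 0.12937202 -0.81661781  0.851916  ]
{'clock': 0.1, 'joints': array([-1.40806676,  0.47769395,  0.02234897,  1.55635415, -0.0114898 ,
        1.10930743, -0.08309898]), 'qvel': array([-4.53362634e-04, -3.28783185e-03,  1.56831626e-04, -2.52850351e-03,
       -1.52265695e-03,  1.45681111e-03, -6.21142848e-05]), 'tau': array([ 4.42312157e-03, -5.97763181e+01,  1.61369652e+00, -2.81948823e+01,
        1.28342077e-02,  5.06912096e-03,  8.63403130e-06]), 'tcp_pos': array([0.18047986, 0.64999023, 0.30303806]), 'orientation': array([-4.24075619e-01, -3.11274571e+00,  2.56350486e-03]), 'contact_force': array([ 0.63002648,  0.17495392, -0.87282785]), 'moment': array([-0.09372931, -0.00382241, -0.02053454]), 'gripper_force': 0.0, 'grip_width': 0.08538885487582411}
```

View pics/top0.png

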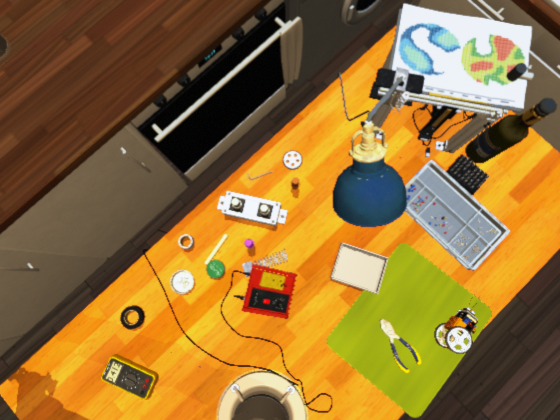

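View pics/side0.png

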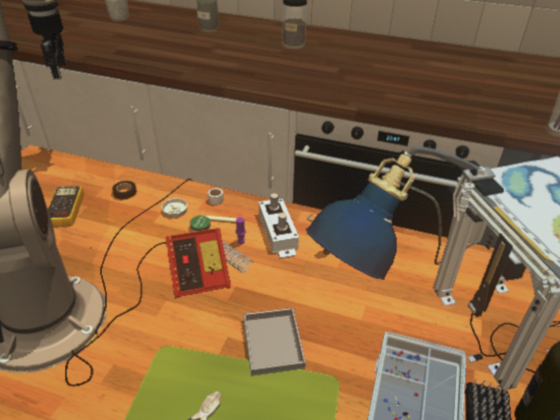

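The top view shows the block at (252,209), with pin heads near (237,203) and (265,209). The tray is at (360,267) and the lamp shade at (370,190). Next is an enlarged crop.

Run:
```python
from h import *
im=cv2.imread("pics/top0.png");cv2.imwrite("pics/c1.png",cv2.resize(im[180:240,210:300],None,fx=8,fy=8,interpolation=cv2.INTER_CUBIC))
im=cv2.imread("pics/side0.png");cv2.imwrite("pics/c2.png",cv2.resize(im[180:270,230:310],None,fx=6,fy=6,interpolation=cv2.INTER_CUBIC))
d=np.load("top0.npy")
for n,us,vs in(("pins",(230,275),(192,218)),):
    for v in range(vs[0],vs[1]):
        for u in range(us[0],us[1]):
            p=world("top",u,v,d[v,u])
            if p[2]>0.07: print(u,v,p.round(3),end=' ')
print()
for u,v in((337,243),(386,252),(381,291),(332,281)):print(atz("top",u,v,.022).round(4))
# tray from depth
P=[]
for v in range(235,300):
    for u in range(325,395):
        p=world("top",u,v,d[v,u])
        if .015<p[2]<.03:P.append(p[:2])
P=np.array(P,np.float32);print(len(P),cv2.minAreaRect(P))
```

```text
234 198 [0.575 0.09  0.081] 235 198 [0.575 0.086 0.084] 236 198 [0.575 0.084 0.083] 237 198 [0.575 0.081 0.085] 233 199 [0.572 0.092 0.084] 234 199 [0.572 0.089 0.081] 235 199 [0.572 0.086 0.084] 236 199 [0.572 0.083 0.085] 237 199 [0.572 0.081 0.085] 238 199 [0.572 0.078 0.084] 232 200 [0.569 0.095 0.082] 233 200 [0.569 0.092 0.085] 234 200 [0.569 0.089 0.085] 235 200 [0.569 0.086 0.086] 236 200 [0.569 0.084 0.083] 237 200 [0.569 0.081 0.086] 238 200 [0.569 0.078 0.084] 232 201 [0.566 0.094 0.086] 233 201 [0.566 0.091 0.087] 234 201 [ 0.373 -0.062  1.11 ] 235 201 [0.567 0.086 0.082] 236 201 [0.567 0.084 0.08 ] 237 201 [0.566 0.081 0.085] 238 201 [0.567 0.078 0.081] 239 201 [0.567 0.076 0.08 ] 232 202 [0.563 0.094 0.085] 233 202 [0.564 0.092 0.08 ] 234 202 [0.565 0.09  0.078] 235 202 [0.563 0.086 0.086] 236 202 [0.564 0.083 0.083] 237 202 [0.564 0.081 0.083] 238 202 [0.564 0.078 0.085] 239 202 [0.565 0.076 0.077] 232 203 [0.562 0.095 0.079] 233 203 [0.561 0.091 0.082] 234 203 [0.561 0.089 0.082] 235 203 [0.561 0.086 0.083] 236 203 [0.561 0.083 0.085] 237 203 [0.561 0.08  0.086] 238 2
[... 1413 characters left out ...]
262 210 [0.543 0.012 0.086] 263 210 [0.544 0.01  0.081] 264 210 [0.544 0.007 0.084] 265 210 [0.544 0.004 0.083] 266 210 [0.544 0.002 0.083] 267 210 [ 0.545 -0.001  0.077] 243 211 [ 0.373 -0.062  1.11 ] 262 211 [0.543 0.013 0.072] 263 211 [0.541 0.009 0.085] 264 211 [0.541 0.007 0.085] 265 211 [0.542 0.004 0.079] 266 211 [0.543 0.002 0.075] 264 212 [0.541 0.008 0.07 ] 
[ 0.4656 -0.1959  0.022 ]
[ 0.4441 -0.3312  0.022 ]
[ 0.3378 -0.3158  0.022 ]
[ 0.3609 -0.1825  0.022 ]Traceback (most recent call last):
  File "<stdin>", line 16, in <module>
  File "h.py", line 4, in world
    c=camera_info(name);K=np.array(c["camera_matrix"]);k1=c["k1"]
ValueError: time passes only in moves, steps and waits
```

View pics/c1.png

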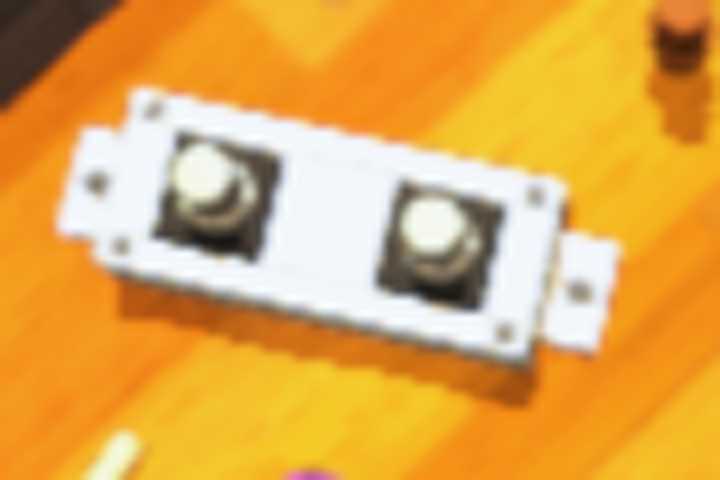

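View pics/c2.png

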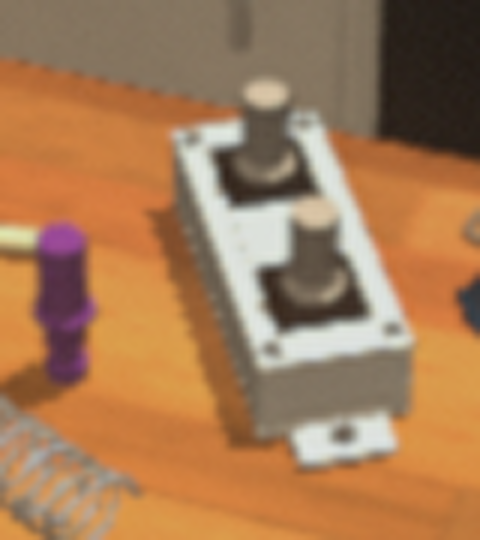

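The crop shows pin heads in c1 at (202,176) and (433,222), which is (235.2,202.0) and (264.1,207.7) in the full image. They stand upright and 80 mm apart, as specified. I'll compute the moves in tool axes.

```bash
cat >> h.py <<'E'
from scipy.spatial.transform import Rotation as Ro
def delta(p,yaw_y):
    """tool-frame shift and turn to put the TCP at p, pointing down, tool y at world angle yaw_y"""
    o=r.get_obs();A=Ro.from_rotvec(o["orientation"])
    y=np.array([np.cos(yaw_y),np.sin(yaw_y),0]);z=np.array([0,0,-1.]);x=np.cross(y,z)
    B=Ro.from_matrix(np.c_[x,y,z])
    return np.r_[A.inv().apply(np.array(p)-o["tcp_pos"]),(A.inv()*B).as_rotvec()].round(4)
E
python3 - <<'E'
from h import *
a=atz("top",235.0,201.8,.0835);b=atz("top",263.9,207.5,.0835);print(a,b,a-b,np.linalg.norm(a-b))
yaw=np.arctan2(*(a-b)[1::-1]);print(yaw)
print(atz("top",249,240,.08),atz("top",295,182,.08))
print(delta([.566,.085,.21],yaw),delta([.566,.085,.126],yaw))
E
```

```text
[0.56436682 0.08605669 0.0835    ] [0.55059483 0.00748872 0.0835    ] [0.01377198 0.07856797 0.        ] 0.07976586550934464
1.3972717121782743
[0.46259427 0.04440159 0.08      ] [ 0.6235346  -0.07453316  0.08      ]
[-5.226e-01 -4.411e-01  9.380e-02 -1.600e-03  1.000e-04 -9.730e-02] [-5.226e-01 -4.410e-01  1.778e-01 -1.600e-03  1.000e-04 -9.730e-02]
```

Careful with the scale: shifts go in cm and turns go in units of 0.05 rad. That gives: -0.19 m is -19, -0.15 m is -15, -0.1 rad is -2.

```bash
echo '[[-4,-3,0,0,0,-0.4],[-8,-6,0,0,0,-0.8],[-11,-9,0,0,0,-1.2],[-15,-12,0,0,0,-1.6],[-19,-15,0,0,0,-2]]' > m.json && python3 -m pendant m.json 0.045 30
echo '[[-4,-3,0,0,0,0],[-7,-6,0,0,0,0],[-11,-9,0,0,0,0],[-15,-12,2,0,0,0],[-19,-15,3,0,0,0]]' > m.json && python3 -m pendant m.json
python3 - <<'E'
from h import *
print(delta([.565,.0855,.16],1.397))
E
```

```text
clock: 0.6
tcp_pos: [0.3241, 0.4533, 0.3036]
orientation: [-0.266, -3.13, 0.001]
contact_force: [1.2, 0.2, 0.3]
grip_width: 0.0452
gripper_force: 0.0
clock: 1.1
tcp_pos: [0.4825, 0.2768, 0.274]
orientation: [-0.267, -3.13, 0.0]
contact_force: [-0.5, 1.1, 0.3]
grip_width: 0.0452
gripper_force: 0.0
[-0.1138 -0.1746  0.114  -0.0002 -0.0007  0.0037]
```

```bash
echo '[[-3,-4,1,0,0,0],[-6,-8,3,0,0,0],[-8,-12,5,0,0,0],[-10,-15,7,0,0,0],[-11.4,-17.5,8.5,0,0,0.08]]' > m.json && python3 -m pendant m.json 
echo '[[0,0,0,0,0,0],[0,0,0,0,0,0]]' > m.json && python3 -m pendant m.json
python3 - <<'E'
from h import *
print(delta([.565,.0855,.126],1.397))
im,d=grab_frame("top");cv2.imwrite("pics/t1.png",cv2.resize(im[150:250,190:320],None,fx=6,fy=6,interpolation=cv2.INTER_CUBIC))
im,d=grab_frame("side");cv2.imwrite("pics/s1.png",cv2.resize(im[100:280,200:360],None,fx=3.3,fy=3.3))
E
```

```text
clock: 1.6
tcp_pos: [0.5648, 0.0832, 0.1884]
orientation: [-0.278, -3.128, 0.002]
contact_force: [-0.8, 0.7, 0.1]
grip_width: 0.0454
gripper_force: 0.0
clock: 1.8
tcp_pos: [0.5644, 0.0859, 0.1893]
orientation: [-0.277, -3.128, 0.001]
contact_force: [-1.1, 0.6, 0.7]
grip_width: 0.0449
gripper_force: 0.0
[-0.0008 -0.0002  0.0633 -0.0006 -0.0013 -0.0027]
```

View pics/s1.png

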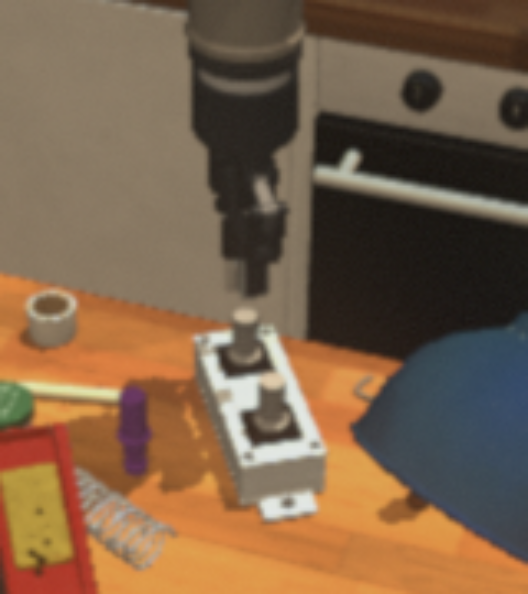

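The gripper tips, at (255,290) in the crop, sit over the far (left) pin head at (245,315). I'll descend and grip.

To row units: 0.063 m is 6.3, 0.055 m is 5.5.

```bash
echo '[[0,0,2,0,0,0],[0,0,4,0,0,0],[0,0,5.5,0,0,0],[0,0,6.3,0,0,0],[0,0,6.3,0,0,0]]' > m.json && python3 -m pendant m.json
echo '[[0,0,0,0,0,0],[0,0,0,0,0,0],[0,0,0,0,0,0],[0,0,0,0,0,0],[0,0,0,0,0,0]]' > m.json && python3 -m pendant m.json 0.0 60
echo '[[0,0,0,0,0,0],[0,0,0,0,0,0],[0,0,0,0,0,0]]' > m.json && python3 -m pendant m.json
```

```text
clock: 2.4
tcp_pos: [0.5641, 0.0871, 0.1261]
orientation: [-0.272, -3.128, 0.001]
contact_force: [-0.1, 0.0, -0.1]
grip_width: 0.0451
gripper_force: 0.0
clock: 2.9
tcp_pos: [0.5652, 0.0866, 0.1275]
orientation: [0.274, 3.128, 0.001]
contact_force: [0.4, -0.5, 3.8]
grip_width: 0.0182
gripper_force: 58.6
clock: 3.2
tcp_pos: [0.5651, 0.0866, 0.1272]
orientation: [0.274, 3.128, 0.001]
contact_force: [1.3, -0.6, 4.7]
grip_width: 0.0183
gripper_force: 58.8
```

To row units: -0.001 m is -0.1, -0.0005 m is -0.05.

```bash
echo '[[0,0,-0.05,0,0,0],[0,0,-0.1,0,0,0],[0,0,-0.1,0,0,0]]' > m.json && python3 -m pendant m.json
echo '[[0,0,-0.05,0,0,0],[0,0,-0.1,0,0,0],[0,0,-0.1,0,0,0]]' > m.json && python3 -m pendant m.json
echo '[[0,0,-0.05,0,0,0],[0,0,-0.05,0,0,0]]' > m.json && python3 -m pendant m.json
```

```text
clock: 3.5
tcp_pos: [0.5649, 0.0866, 0.1279]
orientation: [0.274, 3.129, 0.0]
contact_force: [1.7, -0.1, 1.6]
grip_width: 0.0185
gripper_force: 58.6
clock: 3.8
tcp_pos: [0.5644, 0.0866, 0.1286]
orientation: [-0.274, -3.129, 0.0]
contact_force: [3.1, 0.8, -2.9]
grip_width: 0.018
gripper_force: 58.6
clock: 4.0
tcp_pos: [0.5643, 0.0864, 0.1291]
orientation: [-0.274, -3.129, 0.0]
contact_force: [2.2, 1.5, -3.7]
grip_width: 0.0182
gripper_force: 58.6
```

To row units: -0.0005 m is -0.05.

```bash
echo '[[0,0,-0.05,0,0,0],[0,0,-0.05,0,0,0]]' > m.json && python3 -m pendant m.json
echo '[[0,0,-0.05,0,0,0],[0,0,-0.05,0,0,0]]' > m.json && python3 -m pendant m.json
echo '[[0,0,-0.05,0,0,0],[0,0,-0.05,0,0,0]]' > m.json && python3 -m pendant m.json
```

```text
clock: 4.2
tcp_pos: [0.5645, 0.0864, 0.1298]
orientation: [-0.274, -3.129, 0.0]
contact_force: [2.0, 0.2, -3.0]
grip_width: 0.0181
gripper_force: 58.6
clock: 4.4
tcp_pos: [0.5646, 0.0864, 0.1304]
orientation: [-0.274, -3.13, 0.0]
contact_force: [1.9, -0.9, -2.4]
grip_width: 0.0181
gripper_force: 58.6
clock: 4.6
tcp_pos: [0.5647, 0.0864, 0.131]
orientation: [0.274, 3.13, -0.0]
contact_force: [2.3, -0.4, -3.1]
grip_width: 0.0184
gripper_force: 58.6
```

Force levelled off near 3 N over several mm, so this pin looks loose. I'll put it back down and tug the other one first.

To row units: 0.0028 m is 0.28, 0.002 m is 0.2.

```bash
echo '[[0,0,0.1,0,0,0],[0,0,0.2,0,0,0],[0,0,0.28,0,0,0],[0,0,0.28,0,0,0]]' > m.json && python3 -m pendant m.json
echo '[[0,0,0,0,0,0],[0,0,0,0,0,0],[0,0,0,0,0,0],[0,0,0,0,0,0]]' > m.json && python3 -m pendant m.json 0.045
echo '[[0,0,-2,0,0,0],[0,0,-4.5,0,0,0],[0,0,-6,0,0,0],[0,0,-6,0,0,0]]' > m.json && python3 -m pendant m.json
python3 - <<'E'
from h import *
print(delta([.550,.0077,.187],1.397))
E
```

```text
clock: 5.0
tcp_pos: [0.5648, 0.0865, 0.1282]
orientation: [0.274, 3.129, 0.0]
contact_force: [1.7, -0.7, 0.4]
grip_width: 0.0182
gripper_force: 58.7
clock: 5.4
tcp_pos: [0.5643, 0.0866, 0.1279]
orientation: [-0.274, -3.129, 0.0]
contact_force: [-0.4, 0.0, -0.1]
grip_width: 0.0449
gripper_force: 0.0
clock: 5.8
tcp_pos: [0.5658, 0.0867, 0.1901]
orientation: [0.274, 3.126, 0.002]
contact_force: [0.4, -0.6, -0.4]
grip_width: 0.0447
gripper_force: 0.0
[ 0.0018 -0.0806  0.003   0.0018  0.0034 -0.0011]
```

```bash
echo '[[0,-4,0,0,0,0],[0,-7,0,0,0,0],[0.1,-8,0,0,0,0],[0.1,-8,0.5,0,0,0],[0.1,-8,1,0,0,0]]' > m.json && python3 -m pendant m.json
echo '[[0,0,2,0,0,0],[0,0,4,0,0,0],[0,0,5,0,0,0],[0,0,5,0,0,0]]' > m.json && python3 -m pendant m.json
echo '[[0,0,0,0,0,0],[0,0,0,0,0,0],[0,0,0,0,0,0],[0,0,0,0,0,0],[0,0,0,0,0,0]]' > m.json && python3 -m pendant m.json 0.0 60
echo '[[0,0,-0.05,0,0,0],[0,0,-0.07,0,0,0],[0,0,-0.07,0,0,0]]' > m.json && python3 -m pendant m.json
```

```text
clock: 6.3
tcp_pos: [0.5497, 0.0091, 0.1773]
orientation: [-0.273, -3.129, -0.001]
contact_force: [0.8, 0.3, -0.8]
grip_width: 0.0448
gripper_force: 0.0
clock: 6.7
tcp_pos: [0.5488, 0.0092, 0.1263]
orientation: [-0.271, -3.126, 0.0]
contact_force: [-0.6, -0.5, 1.7]
grip_width: 0.045
gripper_force: 0.0
clock: 7.2
tcp_pos: [0.5502, 0.0082, 0.1287]
orientation: [0.274, 3.128, 0.001]
contact_force: [1.0, 1.2, 0.7]
grip_width: 0.0187
gripper_force: 58.7
clock: 7.5
tcp_pos: [0.5498, 0.0078, 0.1289]
orientation: [0.274, 3.129, -0.0]
contact_force: [0.2, -0.6, 0.7]
grip_width: 0.0181
gripper_force: 58.7
```

To row units: -0.001 m is -0.1, -0.0005 m is -0.05.

```bash
echo '[[0,0,-0.05,0,0,0],[0,0,-0.1,0,0,0],[0,0,-0.1,0,0,0]]' > m.json && python3 -m pendant m.json
echo '[[0,0,-0.05,0,0,0],[0,0,-0.05,0,0,0]]' > m.json && python3 -m pendant m.json
echo '[[0,0,-0.05,0,0,0],[0,0,-0.05,0,0,0]]' > m.json && python3 -m pendant m.json
```

```text
clock: 7.8
tcp_pos: [0.5494, 0.0078, 0.1296]
orientation: [-0.274, -3.129, 0.0]
contact_force: [0.6, -0.1, -0.7]
grip_width: 0.0181
gripper_force: 58.6
clock: 8.0
tcp_pos: [0.5495, 0.0078, 0.1302]
orientation: [-0.274, -3.129, 0.0]
contact_force: [0.6, 0.2, 0.1]
grip_width: 0.0182
gripper_force: 58.6
clock: 8.2
tcp_pos: [0.5494, 0.0079, 0.1306]
orientation: [-0.274, -3.129, 0.0]
contact_force: [0.1, 0.3, -2.7]
grip_width: 0.018
gripper_force: 58.6
```

```bash
echo '[[0,0,-0.05,0,0,0],[0,0,-0.05,0,0,0]]' > m.json && python3 -m pendant m.json
echo '[[0,0,-0.05,0,0,0],[0,0,-0.05,0,0,0]]' > m.json && python3 -m pendant m.json
echo '[[0,0,-0.05,0,0,0],[0,0,-0.05,0,0,0]]' > m.json && python3 -m pendant m.json
```

```text
clock: 8.4
tcp_pos: [0.5494, 0.0079, 0.131]
orientation: [-0.274, -3.129, 0.0]
contact_force: [0.1, 0.2, -5.8]
grip_width: 0.0182
gripper_force: 58.6
clock: 8.6
tcp_pos: [0.5494, 0.0079, 0.1314]
orientation: [-0.274, -3.129, 0.0]
contact_force: [-0.1, -0.1, -7.7]
grip_width: 0.0181
gripper_force: 58.7
clock: 8.8
tcp_pos: [0.5493, 0.0079, 0.1319]
orientation: [-0.274, -3.129, 0.0]
contact_force: [1.1, 0.9, -10.5]
grip_width: 0.0184
gripper_force: 58.8
```

This one stiffens at about 6 N/mm, so it is the sound pin. I'll go a bit further and hold.

To row units: -0.0004 m is -0.04.

```bash
echo '[[0,0,-0.04,0,0,0],[0,0,-0.04,0,0,0],[0,0,-0.04,0,0,0]]' > m.json && python3 -m pendant m.json
```

```text
clock: 9.1
tcp_pos: [0.5493, 0.0079, 0.1323]
orientation: [-0.274, -3.129, 0.0]
contact_force: [0.2, 0.8, -12.7]
grip_width: 0.018
gripper_force: 58.8
```

```bash
for i in 1 2 3; do echo '[[0,0,0,0,0,0],[0,0,0,0,0,0],[0,0,0,0,0,0],[0,0,0,0,0,0],[0,0,0,0,0,0]]' > m.json && python3 -m pendant m.json | grep -E 'clock|tcp|contact'; done
```

```text
clock: 9.6
tcp_pos: [0.5494, 0.0079, 0.1325]
contact_force: [0.1, 1.0, -14.4]
clock: 10.1
tcp_pos: [0.5495, 0.0078, 0.1326]
contact_force: [-1.3, 0.0, -15.0]
clock: 10.6
tcp_pos: [0.5496, 0.0079, 0.1326]
contact_force: [-0.5, -0.6, -15.5]
```

It crept up to 15 N. I'll ease back to about 12 N and hold again.

To row units: 0.0005 m is 0.05.

```bash
echo '[[0,0,0.05,0,0,0],[0,0,0.05,0,0,0],[0,0,0.05,0,0,0]]' > m.json && python3 -m pendant m.json | grep -E 'clock|tcp|contact'; for i in 1 2 3; do echo '[[0,0,0,0,0,0],[0,0,0,0,0,0],[0,0,0,0,0,0],[0,0,0,0,0,0],[0,0,0,0,0,0]]' > m.json && python3 -m pendant m.json | grep -E 'clock|tcp|contact'; done
```

```text
clock: 10.9
tcp_pos: [0.5497, 0.0079, 0.1322]
contact_force: [-1.2, -0.7, -12.2]
clock: 11.4
tcp_pos: [0.5497, 0.0078, 0.1322]
contact_force: [-3.2, -1.3, -12.8]
clock: 11.9
tcp_pos: [0.5497, 0.0079, 0.1322]
contact_force: [-3.1, -0.7, -11.4]
clock: 12.4
tcp_pos: [0.5497, 0.0079, 0.1322]
contact_force: [-2.7, -1.5, -11.0]
```

The pin stayed seated for 1.5 s at about 12 N. Now I'll lower it, release it, and go back for the loose one.

```bash
echo '[[0,0,0.1,0,0,0],[0,0,0.2,0,0,0],[0,0,0.32,0,0,0],[0,0,0.34,0,0,0],[0,0,0.34,0,0,0]]' > m.json && python3 -m pendant m.json
echo '[[0,0,0,0,0,0],[0,0,0,0,0,0],[0,0,0,0,0,0],[0,0,0,0,0,0]]' > m.json && python3 -m pendant m.json 0.045
echo '[[0,0,-2,0,0,0],[0,0,-4.5,0,0,0],[0,0,-6,0,0,0],[0,0,-6,0,0,0]]' > m.json && python3 -m pendant m.json
python3 - <<'E'
from h import *
print(delta([.565,.0865,.187],1.397))
E
```

```text
clock: 12.9
tcp_pos: [0.5512, 0.0083, 0.1298]
orientation: [0.274, 3.126, 0.002]
contact_force: [-0.7, 0.3, -1.5]
grip_width: 0.0181
gripper_force: 60.0
clock: 13.3
tcp_pos: [0.55, 0.0079, 0.129]
orientation: [0.274, 3.129, 0.0]
contact_force: [0.1, -1.3, -0.4]
grip_width: 0.0448
gripper_force: 0.0
clock: 13.7
tcp_pos: [0.5511, 0.0079, 0.1909]
orientation: [0.274, 3.125, 0.002]
contact_force: [-0.0, -0.3, 0.0]
grip_width: 0.0449
gripper_force: 0.0
[ 0.      0.0798  0.004   0.0015  0.0042 -0.0012]
```

```bash
echo '[[0,4,0,0,0,0],[0,7,0,0,0,0],[0,8,0,0,0,0],[0,8,0.5,0,0,0],[0,8,1,0,0,0]]' > m.json && python3 -m pendant m.json
echo '[[0,0,2,0,0,0],[0,0,4,0,0,0],[0,0,5,0,0,0],[0,0,5.2,0,0,0]]' > m.json && python3 -m pendant m.json
echo '[[0,0,0,0,0,0],[0,0,0,0,0,0],[0,0,0,0,0,0],[0,0,0,0,0,0],[0,0,0,0,0,0]]' > m.json && python3 -m pendant m.json 0.0 60
echo '[[0,0,-0.1,0,0,0],[0,0,-0.2,0,0,0],[0,0,-0.3,0,0,0],[0,0,-0.4,0,0,0]]' > m.json && python3 -m pendant m.json
```

```text
clock: 14.2
tcp_pos: [0.5632, 0.0854, 0.1778]
orientation: [-0.275, -3.129, 0.002]
contact_force: [0.0, -0.6, 0.3]
grip_width: 0.0451
gripper_force: 0.0
clock: 14.6
tcp_pos: [0.5626, 0.085, 0.1252]
orientation: [-0.277, -3.126, 0.003]
contact_force: [-0.7, 0.5, -0.5]
grip_width: 0.0453
gripper_force: 0.0
clock: 15.1
tcp_pos: [0.564, 0.0865, 0.1273]
orientation: [0.274, 3.128, 0.0]
contact_force: [0.4, -2.1, 0.8]
grip_width: 0.0181
gripper_force: 58.5
clock: 15.5
tcp_pos: [0.5638, 0.0869, 0.1308]
orientation: [0.274, 3.129, 0.0]
contact_force: [2.2, -1.0, -2.6]
grip_width: 0.0183
gripper_force: 58.6
```

To row units: -0.015 m is -1.5, -0.012 m is -1.2.

```bash
echo '[[0,0,-0.3,0,0,0],[0,0,-0.6,0,0,0],[0,0,-0.9,0,0,0],[0,0,-1.2,0,0,0],[0,0,-1.5,0,0,0]]' > m.json && python3 -m pendant m.json
echo '[[0,0,-0.4,0,0,0],[0,0,-0.8,0,0,0],[0,0,-1.4,0,0,0],[0,0,-2,0,0,0],[0,0,-2.8,0,0,0]]' > m.json && python3 -m pendant m.json
echo '[[0,0,-2,0,0,0],[0,0,-4,0,0,0],[0,0,-5.5,0,0,0],[0,0,-6,0,0,0]]' > m.json && python3 -m pendant m.json
python3 - <<'E'
from h import *
im,d=grab_frame("side");cv2.imwrite("pics/s2.png",cv2.resize(im[60:280,200:360],None,fx=2.6,fy=2.6))
o=r.get_obs();print(o["joints"],delta([.395,-.25,.2],1.397))
E
```

```text
clock: 16.0
tcp_pos: [0.5637, 0.0867, 0.1461]
orientation: [0.274, 3.13, 0.0]
contact_force: [2.3, -1.0, -3.6]
grip_width: 0.0185
gripper_force: 58.6
clock: 16.5
tcp_pos: [0.5632, 0.0868, 0.1742]
orientation: [-0.274, -3.128, 0.0]
contact_force: [-0.2, -0.5, -0.9]
grip_width: 0.0183
gripper_force: 58.7
clock: 16.9
tcp_pos: [0.5643, 0.0868, 0.2359]
orientation: [0.274, 3.127, 0.002]
contact_force: [-0.2, 0.5, -0.8]
grip_width: 0.0186
gripper_force: 58.7
[-0.45091252  0.38630981  0.23920201  1.89003866 -0.11703439  0.8759103
  1.24218031] [ 0.1082 -0.3612  0.035   0.0014  0.0023 -0.001 ]
```

View pics/s2.png

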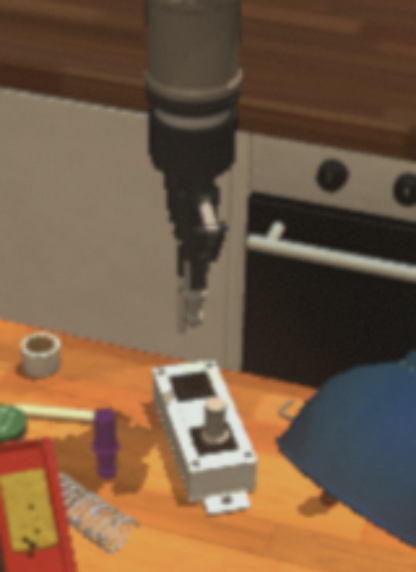

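The pin hangs in the gripper at (192,310). Its well is empty and the other pin is seated at (215,430). Now I'll carry it round the robot side of the lamp.

To row units: -0.05 m is -5, -0.165 m is -16.5.

```bash
echo '[[3.5,-2.5,0,0,0,0],[7,-5,0,0,0,0],[10,-7.5,0,0,0,0],[10.3,-12,0,0,0,0],[10.6,-16.5,0,0,0,0]]' > m.json && python3 -m pendant m.json
echo '[[0.2,-4,0,0,0,0],[0.5,-7.5,0,0,0,0],[0.8,-10,0,0,0,0],[0.8,-10,0,0,0,0]]' > m.json && python3 -m pendant m.json
python3 - <<'E'
from h import *
o=r.get_obs();print(o["joints"],delta([.39,-.25,.2],1.397))
E
```

```text
clock: 17.45
tcp_pos: [0.429, -0.0578, 0.2334]
orientation: [-0.27, -3.129, -0.001]
contact_force: [1.3, -1.1, -0.6]
grip_width: 0.0185
gripper_force: 58.8
clock: 17.85
tcp_pos: [0.4035, -0.1576, 0.2334]
orientation: [-0.284, -3.127, 0.001]
contact_force: [-0.1, -0.5, -1.3]
grip_width: 0.0182
gripper_force: 58.8
[-0.12524059  0.17399549  0.39435933  2.20008656 -0.09288287  0.7839081
  1.71963165] [-0.0034 -0.0933  0.0335 -0.0009 -0.0012 -0.0071]
```

```bash
echo '[[0,-3.5,0,0,0,0],[-0.1,-7,1,0,0,0],[-0.3,-9.3,2.5,0,0,-0.1],[-0.3,-9.3,3.3,0,0,-0.1],[-0.3,-9.3,3.3,0,0,-0.1]]' > m.json && python3 -m pendant m.json
echo '[[0,0,2,0,0,0],[0,0,4,0,0,0],[0,0,5.5,0,0,0],[0,0,6.5,0,0,0],[0,0,6.5,0,0,0]]' > m.json && python3 -m pendant m.json
python3 - <<'E'
from h import *
o=r.get_obs();print(o["joints"],delta([.39,-.25,.1215],1.397))
im,d=grab_frame("side");cv2.imwrite("pics/s3.png",cv2.resize(im[150:400,180:400],None,fx=2.4,fy=2.4))
E
```

```text
clock: 18.35
tcp_pos: [0.3913, -0.2456, 0.1994]
orientation: [-0.267, -3.127, -0.002]
contact_force: [-0.5, 0.4, -2.0]
grip_width: 0.0182
gripper_force: 59.0
clock: 18.85
tcp_pos: [0.392, -0.2451, 0.135]
orientation: [-0.263, -3.129, -0.002]
contact_force: [-0.1, -0.1, -1.0]
grip_width: 0.0182
gripper_force: 59.0
[ 0.12018088  0.41061712  0.36737558  2.20655958 -0.27050945  0.56802998
  2.09214569] [ 0.0011 -0.0051  0.0135  0.001  -0.002   0.0058]
```

View pics/s3.png

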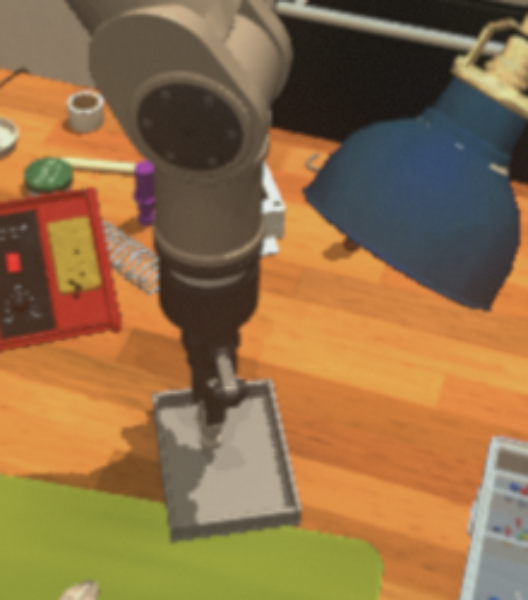

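The pin hangs inside the tray, with its foot near (212,450) and the tray centre near (228,460). The lamp is well clear. I'll centre it slightly and lower to the floor.

To row units: -0.015 m is -1.5, 0.011 m is 1.1, 0.005 rad is 0.1.

```bash
echo '[[-0.3,-0.8,0.4,0,0,0],[-0.5,-1.5,0.8,0,0,0.06],[-0.5,-1.5,1,0,0,0.1],[-0.5,-1.5,1.1,0,0,0.1],[-0.5,-1.5,1.1,0,0,0.1]]' > m.json && python3 -m pendant m.json
echo '[[0,0,0.1,0,0,0],[0,0,0.2,0,0,0],[0,0,0.2,0,0,0]]' > m.json && python3 -m pendant m.json
```

```text
clock: 19.4
tcp_pos: [0.3943, -0.2621, 0.1246]
orientation: [-0.275, -3.129, -0.0]
contact_force: [0.2, -0.0, -1.2]
grip_width: 0.0182
gripper_force: 59.0
clock: 19.7
tcp_pos: [0.3944, -0.262, 0.1227]
orientation: [-0.274, -3.13, -0.0]
contact_force: [0.2, 0.7, -0.7]
grip_width: 0.0186
gripper_force: 59.0
```

```bash
echo '[[0,0,0.05,0,0,0],[0,0,0.1,0,0,0],[0,0,0.1,0,0,0]]' > m.json && python3 -m pendant m.json
echo '[[0,0,0.05,0,0,0],[0,0,0.1,0,0,0],[0,0,0.1,0,0,0]]' > m.json && python3 -m pendant m.json
```

```text
clock: 20.0
tcp_pos: [0.3944, -0.2621, 0.1217]
orientation: [-0.274, -3.13, -0.0]
contact_force: [-0.5, 0.1, -1.3]
grip_width: 0.0178
gripper_force: 59.0
clock: 20.3
tcp_pos: [0.3944, -0.2622, 0.1207]
orientation: [-0.274, -3.129, -0.0]
contact_force: [0.6, 0.2, -1.6]
grip_width: 0.0182
gripper_force: 59.0
```

```bash
echo '[[0,0,0.05,0,0,0],[0,0,0.1,0,0,0],[0,0,0.1,0,0,0]]' > m.json && python3 -m pendant m.json
echo '[[0,0,0.05,0,0,0],[0,0,0.1,0,0,0],[0,0,0.1,0,0,0]]' > m.json && python3 -m pendant m.json
```

```text
clock: 20.6
tcp_pos: [0.3946, -0.2623, 0.1203]
orientation: [0.274, 3.129, 0.0]
contact_force: [-0.6, 0.0, 8.0]
grip_width: 0.0181
gripper_force: 60.1
clock: 20.9
tcp_pos: [0.3949, -0.2625, 0.1202]
orientation: [0.275, 3.128, 0.001]
contact_force: [-3.3, 2.9, 21.0]
grip_width: 0.0182
gripper_force: 61.5
```

Contact at z = 0.1203, so the pin is on the floor. I'll back off the excess and open.

```bash
echo '[[0,0,-0.15,0,0,0],[0,0,-0.15,0,0,0],[0,0,-0.15,0,0,0]]' > m.json && python3 -m pendant m.json
echo '[[0,0,0,0,0,0],[0,0,0,0,0,0],[0,0,0,0,0,0],[0,0,0,0,0,0]]' > m.json && python3 -m pendant m.json 0.05
echo '[[0,0,-1,0,0,0],[0,0,-3,0,0,0],[0,0,-6,0,0,0],[0,0,-9,0,0,0],[0,0,-10,0,0,0]]' > m.json && python3 -m pendant m.json
python3 - <<'E'
from h import *
im,d=grab_frame("side");cv2.imwrite("pics/s4.png",cv2.resize(im[150:400,180:400],None,fx=2.4,fy=2.4))
E
```

```text
clock: 21.2
tcp_pos: [0.3947, -0.2623, 0.1204]
orientation: [0.274, 3.129, -0.0]
contact_force: [-0.3, -0.0, 4.3]
grip_width: 0.0185
gripper_force: 59.3
clock: 21.6
tcp_pos: [0.3944, -0.2621, 0.1202]
orientation: [-0.274, -3.129, -0.0]
contact_force: [0.3, -0.4, 0.8]
grip_width: 0.0498
gripper_force: 0.0
clock: 22.1
tcp_pos: [0.3954, -0.263, 0.2234]
orientation: [0.275, 3.125, -0.002]
contact_force: [0.4, -0.1, 0.1]
grip_width: 0.0502
gripper_force: 0.0
```

View pics/s4.png

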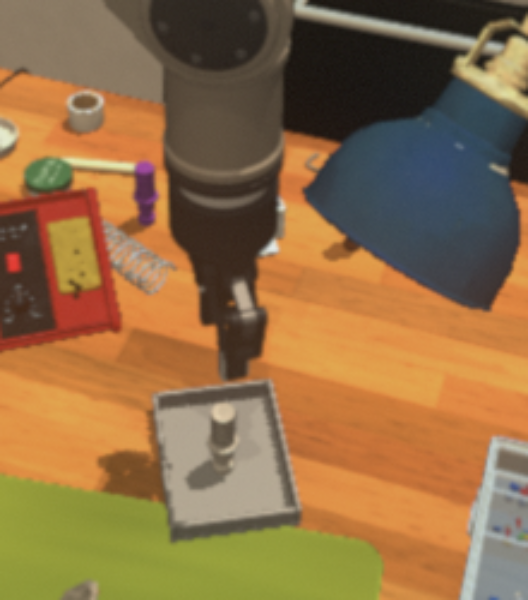

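The pin stands upright in the tray at (223,440), and the gripper is clear. I'll settle, check the seated pin's height, and hand in.

```bash
echo '[[0,0,0,0,0,0],[0,0,0,0,0,0],[0,0,0,0,0,0]]' > m.json && python3 -m pendant m.json|grep -E 'clock|contact'
python3 - <<'E'
from h import *
im,d=grab_frame("top")
z=[world("top",u,v,d[v,u])[2] for u in(263,264,265) for v in(206,207,208)]
print(np.median(z))
if abs(np.median(z)-.0835)<.004: print(r.hand_in())
E
```

```text
clock: 22.45
contact_force: [-0.1, -0.2, -0.7]
0.08295511611177679
the job is handed in; nothing more can be done
None
```

The job is handed in: the sound pin (the one further right) held at about 12 N for 1.5 s, after creeping briefly to about 15.5 N, and is still seated; the loose one slipped out at about 3 N and stands upright in the grey tray.

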